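# Setting out a meat grinder's cutting set for a coarse grind

### The arm

A 6-joint arm with a two-finger parallel gripper is mounted at the origin on the work surface. World frame = base frame: x ahead of the robot, y to its left, z up, the work surface at z = 0. Lengths are in m, angles in degrees, forces in N, time in s.
With the tool pointing down it reaches from about 0.4 to 0.825 m from the base axis. Payload 7 kg.
Tool frame: the origin (TCP) lies at the very end of the fingers, on their centre line; the grasp point (between the pads) lies 19 mm behind it (ctrl.hold_point_z is the distance from the TCP to the grasp point, in m); z points along the fingers, y is the line along which they close (so a half turn about z gives the same grasp; the last joint's range is limited). The gripper opens to 88 mm and grips with 3 to 60 N. Pads are 19 mm wide; open, the fingers measure 130 mm over their backs; the gripper's body (78 mm by 193 mm) begins 47 mm behind the grasp point.
Start: joints at [84.746, 20.546, 0.682, 0, -70.136, -16.507], TCP at [0.25, 0.627, 0.227] pointing down, gripper open.
Joint ranges: [-176.03, 176.03], [-82.01, 121.73], [-58.28, 71.71], [-173.87, 95.51], [-174.79, -0.11], [-173.66, 173.66]. Speed limits (degrees/s): [136.94, 136.94, 172.46, 180, 180, 180].

### API

Orientations are given as [roll, pitch, yaw] about the fixed x, y, z axes, in that order (R = Rz(yaw) Ry(pitch) Rx(roll)).
In Python, from plant import sensors, viewer, workorder, ctrl gives the robot as it stands.
- The arm moves only by the shell command python3 -m pendant 'ROWS'. ROWS is JSON, a list of rows, each a list of 3 entries, a list of its own where there are three numbers: the opening, from -1 (shut) to 1 (fully open), so that 0 is half open, then the shift along the tool's x, y, z in m, then the turn, a rotation vector about the tool's x, y, z in degrees. A call has 1 to 10 rows; each row is the pose to reach, as a shift and turn from the pose commanded when the call began, along the tool's axes at that moment; what a row does not reach only later rows make up. A row lasts 1/12 s, in which the tool goes at most 41.7 mm and 7.16 degrees, less where a joint would pass 70% of its speed; a pose out of reach is approached as far as the arm can. A call with a gripper value outside its range is refused whole. The fingers move at their own pace and stop on an object; the grip force is fixed at half the most. Time passes only in rows, so rows that repeat a pose let the fingers close. It gives the time, the measured TCP pose, the force, the opening and the grip force at its end, in the units of the state.
- sensors.get_obs(): the state, without advancing time (a new reading comes with each control period).
- viewer.snapshot(name): name is "side" or "top"; returns the picture (400x640x3 uint8, red, green, blue); there is no depth.
- viewer.camera_params(name): a dict with "fx", "fy", "cx", "cy" (pixels), "dist" ([k1, k2, p1, p2, k3] as OpenCV has them; the pictures are not rectified), "extrinsics" (4x4, takes a point from world to camera coordinates). Camera axes: x right, y up, looking along -z (the intrinsics and any distortion apply to the point x, -y, -z); pixel columns grow to the right and rows downward; lengths in m; the calibration is good to about 2 mm. A picture is of the moment at which its call begins. camera_params takes no time and is no camera call.
- workorder.close_job(): hands the job in; it is judged then, once.
The state is a dict: "clock": time; "joint_pos": joint angles; "qvel": joint speeds; "tau": joint torques, N m; "tool_pos": TCP position; "orientation": TCP orientation; "force": force on the tool from outside, world axes, zero at the start; "moment": the same for the moment, N m; "opening": finger opening in m; "gripper_force": force on a finger pad.
Only numpy, scipy, OpenCV 4.12 (cv2) and the standard library are available. Lean on these libraries where they do the work, as an engineer would, in place of code of your own. Each camera call takes 0.05 s, during which the arm holds its last target. There are 200 camera calls.

### The job

Set out the washed grinder parts for a coarse grind, flat on the white table top in a straight line running on from the tip of the worm's pin: first the kidney plate, then the coarse plate (large holes), then the ring nut, about a finger's width (some 20 mm) clear between the pin and the first part and between one part and the next, with the knife lying flat and centred on top of the coarse plate. The fine plate (small holes) is not needed: put it squarely on top of the stack of spare plates, and leave the barrel, the pusher and the brush alone.

Things in the scene. Friction and masses are not known exactly. Their poses are not given: they have to be found in the camera images.
- worm_pin (a point): Tip of the front pin of the grinder's worm (feed screw): bright metal, lying on the white table, fixed; flights 86 mm long, 40 mm across, wide collar and thick square shank behind, thin pin in front. The point is on the worm's axis, 20 mm above the table; x level, pointing forward out of the pin, away from the flights; z up. The worm reaches 142 mm back from here. It may lie nearer than the drainer mat or beyond it.
- kidney_center (a point): Kidney plate: steel ring 53 mm across and 8 mm thick with a hub and three spokes leaving three big openings. Point at its centre, half-way up (4 mm above its underside); z up. Starts flat on the pale green drainer mat (fixed, 110 x 440 mm, 4 mm thick) in a row of the five washed parts, about 90 mm apart, in any order.
- coarse_center (a point): Coarse plate: steel disc 53 mm across and 8 mm thick with seven large (10 mm) holes in a ring round its 8 mm middle hole. Point at its centre, half-way up (4 mm); z up; the top is flat. Starts flat on the pale green drainer mat (fixed, 110 x 440 mm, 4 mm thick) in a row of the five washed parts, about 90 mm apart, in any order.
- fine_center (a point): Fine plate: steel disc 53 mm across and 8 mm thick with some fifty small (3 mm) holes. Point at its centre, half-way up (4 mm); z up. Starts flat on the pale green drainer mat (fixed, 110 x 440 mm, 4 mm thick) in a row of the five washed parts, about 90 mm apart, in any order.
- knife_center (a point): Knife: steel cross of four equal arms, 44 mm from tip to tip, each arm 10 mm wide and 10 mm high, on an 18 mm round hub with a square hole; same on both faces. Point at its centre, half-way up (5 mm); x and y run along the arms, z up. It can be gripped across two opposite arm tips. Starts flat on the pale green drainer mat (fixed, 110 x 440 mm, 4 mm thick) in a row of the five washed parts, about 90 mm apart, in any order.
- nut_center (a point): Ring nut: grooved aluminium ring 64 mm across, 20 mm high, 46 mm open in the middle. Point at its centre, half-way up (10 mm); z up. It can be gripped across its outside. Starts flat on the pale green drainer mat (fixed, 110 x 440 mm, 4 mm thick) in a row of the five washed parts, about 90 mm apart, in any order.
- stack_top (a point): Stack of spare plates: three steel plates 53 mm across, one upon another, on a black rubber pad 86 mm square and 4 mm thick, fixed, to the robot's right. This point is the centre of the flat top face, 28 mm above the table; z up.
- barrel_center (a point): Bystander: the grinder's aluminium barrel standing upright on the robot's left, 64 mm across, 125 mm high, with a feed neck sticking out sideways 76 mm from the axis. Point on its axis, 60 mm up. Leave it alone.
- pusher_center (a point): Bystander: white plastic pusher standing upright on the robot's far right, 48 mm across, 165 mm high. Point on its axis, 80 mm up. Leave it alone.
- brush_center (a point): Bystander: blue scrubbing brush lying bristles down on the far side of the table, 50 mm x 250 mm with its handle, 38 mm high. Point at the middle of its head, 20 mm up. Leave it alone.

How it is judged (in metres and radians):
At the end, for the whole second after the job is handed in: Kidney plate, coarse plate, ring nut flat on the table in that order from the pin, centres within 15 mm of the worm's axis line, each gap 3 to 42 mm; knife flat on the coarse plate and fine plate flat on the stack, within 10 mm of centre; all at rest (y of kidney_center in the frame of worm_pin between -0.015 and 0.015 m and y of coarse_center in the frame of worm_pin between -0.015 and 0.015 m and y of nut_center in the frame of worm_pin between -0.015 and 0.015 m and x of kidney_center in the frame of worm_pin between 0.0295 and 0.0685 m and x of coarse_center in the frame of worm_pin above 0.075 m and horizontal distance between coarse_center and kidney_center between 0.056 and 0.095 m and x of nut_center in the frame of worm_pin above 0.13 m and horizontal distance between nut_center and coarse_center between 0.0615 and 0.1005 m and horizontal distance between knife_center and coarse_center below 0.01 m and z of knife_center in the frame of coarse_center between 0.006 and 0.012 m and horizontal distance between fine_center and stack_top below 0.01 m and z of fine_center in the frame of stack_top between 0.001 and 0.007 m and height (world z) of each of kidney_center, coarse_center below 0.007 m and height (world z) of nut_center below 0.013 m and angle between each of kidney_center, coarse_center, nut_center, knife_center, fine_center's own z axis and vertical below 0.12 rad and linear speed of each of kidney, coarse, nut, knife, fine below 0.02 m/s); the robot touches nothing.
It fails at once if the barrel is shifted by more than 20 mm (distance of barrel_center from where it was at the start of the episode above 0.02 m).
It fails at once if the pusher is shifted by more than 20 mm (distance of pusher_center from where it was at the start of the episode above 0.02 m).
It fails at once if the brush is shifted by more than 20 mm (distance of brush_center from where it was at the start of the episode above 0.02 m).
It also fails if it takes over 106 s, if anything falls off the work surface, if the arm or the gripper's body presses on something with over 40 N, if the wrist force passes 120 N, or if a joint passes its speed limit or range.

## Working session

There is one attempt and no reset: what is moved stays moved. The work goes in short steps, Python scripts to look and compute and a shell command to move; the robot and the scene stay as the last step left them, time stands still between calls to the robot, and variables do not carry over. Pictures are saved under pics/ and viewed, at most 14 in all, crops included, and the job is handed in when it is done.

```bash
ls; mkdir -p pics
python3 - <<'E'
from plant import sensors, viewer, ctrl
import cv2
o=sensors.get_obs();print(o, ctrl.hold_point_z)
for n in("top","side"):
    cv2.imwrite(f"pics/{n}0.png",viewer.snapshot(n)[:,:,::-1]);print(n,viewer.camera_params(n))
E
```

```text
pics
{'clock': 0.0, 'joint_pos': array([ 8.47475945e+01,  2.05919118e+01,  6.34624219e-01, -1.95456923e-02,
       -7.01366227e+01, -1.65066945e+01]), 'qvel': array([ 0.00065333,  0.00167004,  0.06820075, -0.14506332,  0.01505249,
       -0.02463746]), 'tau': array([-8.58264157e-04, -5.82719421e+01,  2.93044227e+01,  6.99798077e+00,
        6.82516897e-03, -1.62788510e-04]), 'tool_pos': array([0.25007554, 0.62644368, 0.22562558]), 'orientation': array([ 1.79904739e+02, -9.06803261e-03, -2.17657488e+01]), 'force': array([ 0.28511828,  0.74219093, -0.29665229]), 'moment': array([-0.02582889, -0.0873862 , -0.03027384]), 'gripper_force': 0.0, 'opening': 0.0877779992581609} 0.0188
top {'fx': 409.89802945213256, 'fy': 409.89802945213256, 'cx': 325.2898711546092, 'cy': 202.32487947951185, 'dist': array([0.00853104, 0.        , 0.        , 0.        , 0.        ]), 'extrinsics': array([[ 1.67790907e-02, -9.99858906e-01, -7.93931178e-04,
        -1.37443149e-02],
       [ 9.97934144e-01,  1.66975301e-02,  6.20373747e-02,
        -6.03092725e-01],
       [-6.20153649e-02, -1.83322177e-03,  9.98073511e-01,
        -1.27449772e+00],
       [ 0.00000000e+00,  0.00000000e+00,  0.00000000e+00,
         1.00000000e+00]])}
side {'fx': 410.3752655574518, 'fy': 410.3752655574518, 'cx': 318.39419519235076, 'cy': 198.17385904308068, 'dist': array([0.0187622, 0.       , 0.       , 0.       , 0.       ]), 'extrinsics': array([[ 0.99111555, -0.13143052, -0.02039562, -0.61755529],
       [ 0.09478922,  0.59042474,  0.8015071 , -0.1359611 ],
       [-0.09330042, -0.79631944,  0.59763734, -1.58878598],
       [ 0.        ,  0.        ,  0.        ,  1.        ]])}
```

View pics/top0.png

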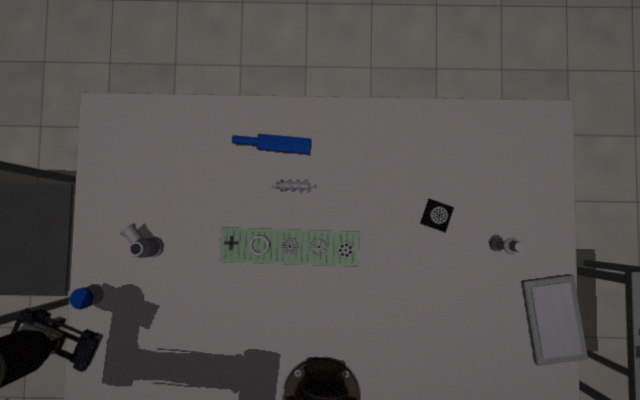

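View pics/side0.png

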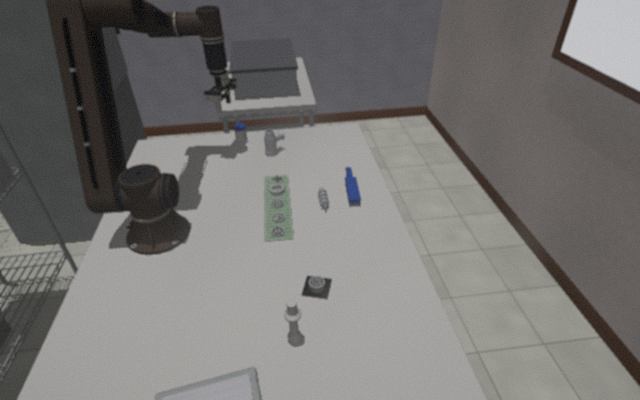

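The top view shows the knife at about (232,243), the nut at (260,244), then plates at (290,246), (319,246) and (346,250). The worm is at about (294,186) and the stack at (438,215). I'll zoom in on the row and the worm.

Run:
```python
import cv2,numpy as np
a=cv2.imread("pics/top0.png")
def z(r,c,h,w,k): return cv2.resize(a[r:r+h,c:c+w],None,fx=k,fy=k,interpolation=cv2.INTER_CUBIC)
x=z(222,215,48,150,5.3)
y=z(170,255,36,75,5.3);s=z(195,415,36,75,5.3)
im=np.vstack([x[:, :794],np.hstack([y,s])[:, :794]]) if 0 else None
b=np.hstack([y,s]);w=min(b.shape[1],x.shape[1])
im=np.vstack([x[:,:w],b[:,:w]]);im=cv2.convertScaleAbs(im,alpha=1.8)
cv2.imwrite("pics/z0.png",im);print(im.shape)
```

```text
(445, 795, 3)
```

View pics/z0.png

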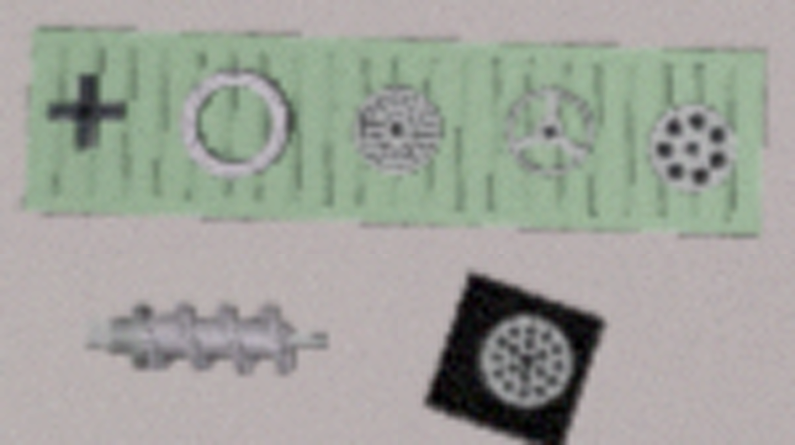

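Run:
```python
import cv2,numpy as np
from plant import viewer
ims=[]
for n,(r,c,h,w) in (("top",(172,262,28,65)),("side",(178,300,40,50))):
    a=np.mean([viewer.snapshot(n).astype(float) for _ in range(4)],0)[:,:,::-1]
    a=a[r:r+h,c:c+w]; a=(a-a.min())/(a.max()-a.min())*255
    ims.append(cv2.resize(a.astype(np.uint8),(w*11,h*11) if n=="top" else (w*7,h*7),interpolation=cv2.INTER_CUBIC))
W=715;b=np.zeros((ims[1].shape[0],W,3),np.uint8);b[:,:ims[1].shape[1]]=ims[1]
cv2.imwrite("pics/z1.png",np.vstack([ims[0],b]))
```

```text
(no output)
```

View pics/z1.png

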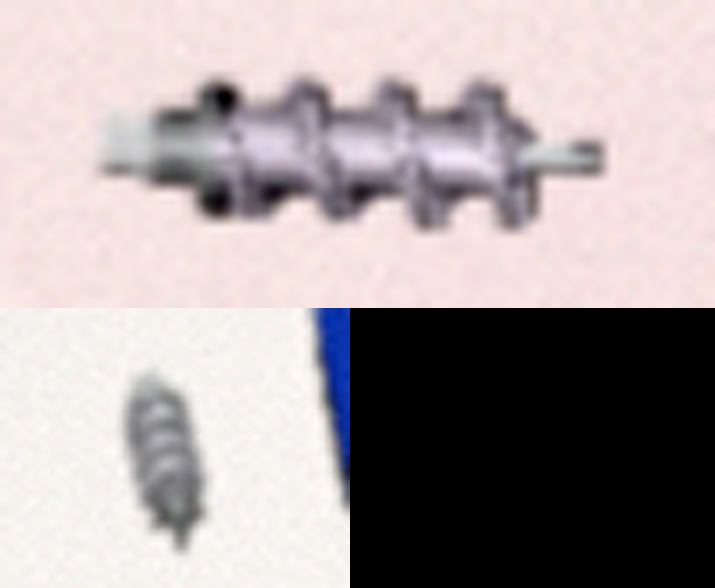

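The worm's square shank and collar are on the left. The thin pin is on the right, with its tip at about pixel (317.0,186.3), so the line runs to the robot's right. Next I'll measure everything.

```bash
cat > h.py <<'E'
import cv2,numpy as np
from plant import sensors,viewer
def avg(n,k=4): return np.mean([viewer.snapshot(n).astype(float) for _ in range(k)],0)
def ray(n,uv,z):
    p=viewer.camera_params(n);K=np.array([[p['fx'],0,p['cx']],[0,p['fy'],p['cy']],[0,0,1]])
    q=cv2.undistortPoints(np.array([[uv]],float),K,p['dist'])[0,0]
    E=p['extrinsics'];R=E[:3,:3];c=-R.T@E[:3,3];d=R.T@np.array([q[0],-q[1],-1.])
    return (c+d*(z-c[2])/d[2]).round(4)
def proj(n,P):
    p=viewer.camera_params(n);K=np.array([[p['fx'],0,p['cx']],[0,p['fy'],p['cy']],[0,0,1]])
    E=p['extrinsics'];c=E[:3,:3]@np.array(P)+E[:3,3];c=np.array([[c[0],-c[1],-c[2]]])
    return cv2.projectPoints(c,np.zeros(3),np.zeros(3),K,p['dist'])[0][0,0].round(1)
E
python3 - <<'E'
from h import *
a=avg("top",3).astype(np.float32)
r,g,b=a[...,0],a[...,1],a[...,2]
green=((g-r)>10)&((g-b)>10)
m=np.zeros(a.shape[:2],np.uint8);m[210:280,205:375]=green[210:280,205:375]
cs=max(cv2.findContours(cv2.morphologyEx(m,cv2.MORPH_CLOSE,np.ones((5,5))),0,2)[0],key=cv2.contourArea)
box=cv2.boxPoints(cv2.minAreaRect(cs));print("mat",[tuple(ray("top",q,.004)[:2]) for q in box])
mat=cv2.fillPoly(np.zeros_like(m),[cs],1)
print('table col',a[220,300],'mat',a[235,275])
sat=(g-(r+b)/2)
non=((mat>0)&(sat<7)).astype(np.uint8)
for nme,(u,z) in dict(knife=(232,.014),nut=(260,.024),fine=(290,.012),kid=(319,.012),coarse=(346,.012)).items():
    s=non.copy();s[:,:u-14]=0;s[:,u+15:]=0
    s=cv2.morphologyEx(s,cv2.MORPH_OPEN,np.ones((2,2)))if 0 else s
    n,l,st,ce=cv2.connectedComponentsWithStats(s,connectivity=8)
    l2=np.isin(l,[i for i in range(1,n) if st[i,4]>=8])
    pts=np.argwhere(l2)[:,::-1].astype(np.float32)
    (c,rad)=cv2.minEnclosingCircle(pts);print(nme,len(pts),pts.mean(0),c,rad,ray("top",pts.mean(0),z),ray("top",c,z))
for uv in((317,186.3),(316,186.3),(271.5,185.2)): print("worm",ray("top",uv,.02))
s=a[195:235,415:460].mean(2);dark=(s<25)
pts=np.argwhere(dark)[:,::-1]+[415,195]
c=cv2.minEnclosingCircle(pts.astype(np.float32));mr=cv2.minAreaRect(pts.astype(np.float32));print("pad",c,mr,ray("top",mr[0],.004))
h=cv2.convexHull(pts.astype(np.float32));f=cv2.fillConvexPoly(np.zeros_like(m),h.astype(int),1)
f=cv2.erode(f,np.ones((3,3)))
p=np.argwhere((f>0)&(a.mean(2)>40))[:,::-1].astype(np.float32);cc=cv2.minEnclosingCircle(p);print("stack",len(p),p.mean(0),cc,ray("top",p.mean(0),.028),ray("top",cc[0],.028))
E
```

```text
mat [(np.float64(0.4133), np.float64(0.3268)), (np.float64(0.5194), np.float64(0.3267)), (np.float64(0.5117), np.float64(-0.1106)), (np.float64(0.4057), np.float64(-0.1082))]
table col [100.666664  96.        96.333336] mat [84.       97.       83.333336]
knife 89 [230.8427  242.64044] (230.5, 242.5) 6.670932292938232 [0.4715 0.2913 0.014 ] [0.4719 0.2924 0.014 ]
nut 205 [259.16586 244.70244] (259.0149230957031, 244.8880615234375) 10.715447425842285 [0.4669 0.2005 0.024 ] [0.4664 0.201  0.024 ]
fine 222 [289.42343 246.06757] (289.3999938964844, 246.0) 8.411998748779297 [0.4637 0.107  0.012 ] [0.4639 0.1071 0.012 ]
kid 131 [318.29007 246.32825] (318.2209167480469, 246.3372039794922) 8.464780807495117 [0.4644 0.0161 0.012 ] [0.4644 0.0163 0.012 ]
coarse 227 [345.13217 249.4141 ] (345.25, 249.5) 8.533123970031738 [ 0.4562 -0.0686  0.012 ] [ 0.4559 -0.069   0.012 ]
worm [0.6534 0.0234 0.02  ]
worm [0.6534 0.0266 0.02  ]
worm [0.6545 0.1672 0.02  ]
pad ((436.5, 215.0), 17.670696258544922) ((436.6810302734375, 214.99322509765625), (25.76336669921875, 25.225229263305664), 19.653823852539062) [ 0.5697 -0.3587  0.004 ]
stack 239 [438.72385 214.76569] ((438.7368469238281, 214.7894744873047), 8.820401191711426) [ 0.5697 -0.3586  0.028 ] [ 0.5696 -0.3586  0.028 ]
```

```bash
python3 -m pendant '[[1,[0.425,0.488,0],[0,0,68.2]],[1,[0.425,0.488,0],[0,0,68.2]],[1,[0.425,0.488,0],[0,0,68.2]],[1,[0.425,0.488,0],[0,0,68.2]],[1,[0.425,0.488,0],[0,0,68.2]],[1,[0.425,0.488,0],[0,0,68.2]],[1,[0.425,0.488,0],[0,0,68.2]],[1,[0.425,0.488,0],[0,0,68.2]],[1,[0.425,0.488,0],[0,0,68.2]],[1,[0.425,0.488,0],[0,0,68.2]]]'
```

```text
clock: 1.48
tool_pos: [0.388, 0.2317, 0.227]
orientation: [-180.0, 0.1, -90.3]
force: [1.7, 1.1, 0.4]
opening: 0.0873
gripper_force: 0.0
```

```bash
python3 -m pendant '[[1,[0.212,-0.074,0.1],[0,0,0]],[1,[0.212,-0.074,0.1],[0,0,0]],[1,[0.212,-0.074,0.1],[0,0,0]],[1,[0.212,-0.074,0.1],[0,0,0]],[1,[0.212,-0.074,0.1],[0,0,0]],[1,[0.212,-0.074,0.1],[0,0,0]],[1,[0.212,-0.074,0.1],[0,0,0]],[1,[0.212,-0.074,0.1],[0,0,0]],[1,[0.212,-0.074,0.1],[0,0,0]],[1,[0.212,-0.074,0.1],[0,0,0]]]'; python3 -c "
from plant import sensors as s
o=s.get_obs();print(o['tool_pos'],o['orientation'],o['qvel'])"
```

```text
clock: 2.32
tool_pos: [0.4625, 0.0225, 0.1273]
orientation: [-179.9, 0.0, -89.9]
force: [-0.7, 0.1, 0.3]
opening: 0.0875
gripper_force: 0.0
[0.46245158 0.02253529 0.12727177] [-1.79922711e+02  3.27212494e-02 -8.99062000e+01] [ 0.84970539 -0.30481662  0.0594639  -0.12371751  0.16910143  0.1805168 ]
```

```bash
python3 -m pendant '[[1,[0.006,-0.002,0.04],[0,0,0]],[1,[0.006,-0.002,0.08],[0,0,0]],[1,[0.006,-0.002,0.1],[0,0,0]],[1,[0.006,-0.002,0.112],[0,0,0]],[1,[0.006,-0.002,0.12],[0,0,0]],[1,[0.006,-0.002,0.12],[0,0,0]],[1,[0.006,-0.002,0.12],[0,0,0]]]'; python3 -m pendant '[[-1,[0,0,0],[0,0,0]],[-1,[0,0,0],[0,0,0]],[-1,[0,0,0],[0,0,0]],[-1,[0,0,0],[0,0,0]],[-1,[0,0,0],[0,0,0]],[-1,[0,0,0],[0,0,0]],[-1,[0,0,0],[0,0,0]],[-1,[0,0,0],[0,0,0]],[-1,[0,0,0],[0,0,0]],[-1,[0,0,0],[0,0,0]]]'
```

```text
clock: 2.9
tool_pos: [0.4645, 0.0166, 0.0071]
orientation: [-180.0, 0.0, -89.9]
force: [0.1, 0.7, 0.7]
opening: 0.0874
gripper_force: 0.0
clock: 3.73
tool_pos: [0.4641, 0.0156, 0.0068]
orientation: [180.0, -0.0, -90.0]
force: [-2.2, 0.2, 5.2]
opening: 0.0517
gripper_force: 30.0
```

```bash
python3 -m pendant '[[-1,[0,0,-0.03],[0,0,0]],[-1,[0,0,-0.07],[0,0,0]],[-1,[0.037,-0.19,-0.07],[0,0,0]],[-1,[0.037,-0.19,-0.07],[0,0,0]],[-1,[0.037,-0.19,-0.07],[0,0,0]],[-1,[0.037,-0.19,-0.07],[0,0,0]],[-1,[0.037,-0.19,-0.07],[0,0,0]],[-1,[0.037,-0.19,-0.07],[0,0,0]],[-1,[0.037,-0.19,-0.07],[0,0,0]],[-1,[0.037,-0.19,-0.07],[0,0,0]]]'
python3 - <<'E'
from h import *
o=sensors.get_obs();print(o['tool_pos'])
a=avg("top",2)[150:290,200:420];s=avg("side",2)[150:260,230:380]
a=cv2.resize(a,None,fx=2.8,fy=2.8,interpolation=cv2.INTER_CUBIC);s=cv2.resize(s,(int(150*2.8),308),interpolation=cv2.INTER_CUBIC)
im=np.zeros((560,700,3));im[:a.shape[0],:a.shape[1]]=a;
cv2.imwrite("pics/k1.png",np.clip(np.vstack([a[:300],np.pad(s[:300],((0,0),(0,a.shape[1]-s.shape[1]),(0,0)))])*1.6,0,255)[:,:,::-1])
E
```

```text
clock: 4.57
tool_pos: [0.653, -0.0214, 0.0755]
orientation: [179.9, -0.0, -90.0]
force: [0.6, -0.2, -0.7]
opening: 0.0516
gripper_force: 30.0
[ 0.65297672 -0.02143923  0.07546967][ WARN:0@1.758] global loadsave.cpp:1063 imwrite_ Unsupported depth image for selected encoder is fallbacked to CV_8U.
```

View pics/k1.png

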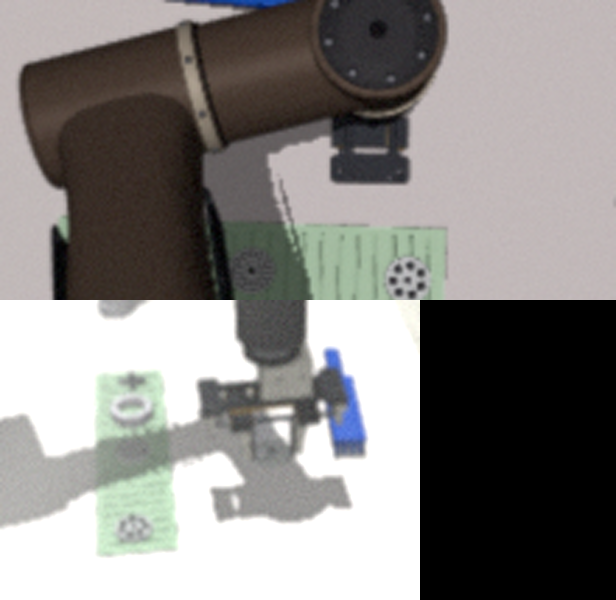

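The kidney plate is in the fingers and gone from the mat. I'll lower it, release and go back up.

```bash
python3 -m pendant '[[-1,[0,0,0.035],[0,0,0]],[-1,[0,0,0.055],[0,0,0]],[-1,[0,0,0.065],[0,0,0]],[-1,[0,0,0.07],[0,0,0]],[-1,[0,0,0.072],[0,0,0]],[-1,[0,0,0.073],[0,0,0]],[-1,[0,0,0.073],[0,0,0]],[-1,[0,0,0.073],[0,0,0]]]'
```

```text
clock: 5.43
tool_pos: [0.6549, -0.021, 0.0048]
orientation: [-179.9, 0.0, -89.9]
force: [-0.5, -0.3, 0.1]
opening: 0.0519
gripper_force: 30.0
```

Still about 2 mm up, so I'll go down 2 mm more and release.

```bash
python3 -m pendant '[[-1,[0,0,0.0015],[0,0,0]],[-1,[0,0,0.0018],[0,0,0]],[-1,[0,0,0.0018],[0,0,0]],[0.6,[0,0,0.0015],[0,0,0]],[0.6,[0,0,0.0015],[0,0,0]],[1,[0,0,0.0015],[0,0,0]],[1,[0,0,0.0015],[0,0,0]],[1,[0,0,0.0015],[0,0,0]],[1,[0,0,0.0015],[0,0,0]],[1,[0,0,0.0015],[0,0,0]]]'
```

```text
clock: 6.27
tool_pos: [0.654, -0.0213, 0.0019]
orientation: [180.0, -0.0, -90.0]
force: [0.7, 0.2, -0.2]
opening: 0.0868
gripper_force: 0.0
```

```bash
python3 -m pendant '[[1,[0,0,-0.035],[0,0,0]],[1,[0,0,-0.07],[0,0,0]],[1,[0.048,0.198,-0.07],[0,0,0]],[1,[0.048,0.198,-0.07],[0,0,0]],[1,[0.048,0.198,-0.07],[0,0,0]],[1,[0.048,0.198,-0.07],[0,0,0]],[1,[0.048,0.198,-0.07],[0,0,0]],[1,[0.048,0.198,-0.07],[0,0,0]],[1,[0.048,0.198,-0.07],[0,0,0]],[1,[0.048,0.198,-0.07],[0,0,0]]]'
```

```text
clock: 7.1
tool_pos: [0.4569, -0.0692, 0.0727]
orientation: [-179.9, 0.0, -89.9]
force: [0.4, 0.1, 1.1]
opening: 0.0875
gripper_force: 0.0
```

```bash
python3 -m pendant '[[1,[0,0,0.03],[0,0,0]],[1,[0,0,0.05],[0,0,0]],[1,[0,0,0.06],[0,0,0]],[1,[0,0,0.065],[0,0,0]],[1,[0,0,0.065],[0,0,0]],[1,[0,0,0.065],[0,0,0]]]'
```

```text
clock: 7.6
tool_pos: [0.4569, -0.0692, 0.0071]
orientation: [180.0, -0.0, -89.9]
force: [-0.4, 0.2, 0.4]
opening: 0.0874
gripper_force: 0.0
```

```bash
python3 -m pendant '[[-1,[0,0,0],[0,0,0]],[-1,[0,0,0],[0,0,0]],[-1,[0,0,0],[0,0,0]],[-1,[0,0,0],[0,0,0]],[-1,[0,0,0],[0,0,0]],[-1,[0,0,0],[0,0,0]],[-1,[0,0,0],[0,0,0]],[-1,[0,0,0],[0,0,0]],[-1,[0,0,0],[0,0,0]]]'
python3 - <<'E'
from h import *
a=avg("top",2);
c=a[160:220,250:420];cv2.imwrite("pics/k2.png",np.clip(cv2.resize(c,None,fx=4.6,fy=4.6,interpolation=cv2.INTER_CUBIC)*1.8,0,255).astype(np.uint8)[:,:,::-1])
print(proj("top",[.654,-.021,.008]),proj("top",[.653,-.0945,.008]))
E
```

```text
clock: 8.35
tool_pos: [0.456, -0.0694, 0.0072]
orientation: [180.0, -0.0, -90.0]
force: [-1.4, 0.3, 5.6]
opening: 0.0513
gripper_force: 30.0
[331.  186.7] [354.1 187.4]
```

View pics/k2.png

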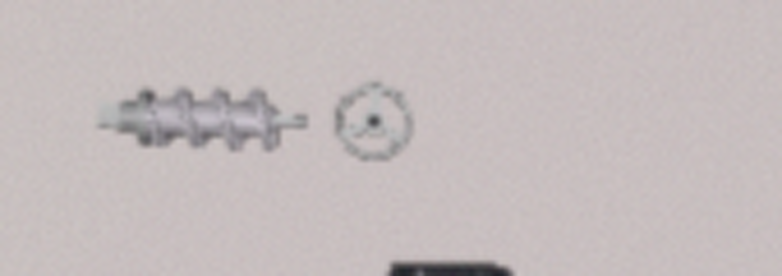

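The kidney plate sits on the worm's axis at pixel (331,186), with about 19 mm clear of the pin. The coarse plate is gripped, so I'll carry it over.

```bash
python3 -m pendant '[[-1,[0,0,-0.03],[0,0,0]],[-1,[0,0,-0.06],[0,0,0]],[-1,[0.025,-0.196,-0.06],[0,0,0]],[-1,[0.025,-0.196,-0.06],[0,0,0]],[-1,[0.025,-0.196,-0.06],[0,0,0]],[-1,[0.025,-0.196,-0.06],[0,0,0]],[-1,[0.025,-0.196,-0.06],[0,0,0]],[-1,[0.025,-0.196,-0.06],[0,0,0]],[-1,[0.025,-0.196,-0.06],[0,0,0]],[-1,[0.025,-0.196,-0.06],[0,0,0]]]'
```

```text
clock: 9.28
tool_pos: [0.6511, -0.0943, 0.0658]
orientation: [179.9, 0.0, -90.0]
force: [-0.0, -0.4, -0.9]
opening: 0.0516
gripper_force: 30.0
```

```bash
python3 -m pendant '[[-1,[0,0,0.03],[0,0,0]],[-1,[0,0,0.05],[0,0,0]],[-1,[0,0,0.06],[0,0,0]],[-1,[0,0,0.063],[0,0,0]],[-1,[0,0,0.064],[0,0,0]],[-1,[0,0,0.064],[0,0,0]],[-1,[0,0,0.064],[0,0,0]],[-1,[0,0,0.064],[0,0,0]]]'
```

```text
clock: 9.95
tool_pos: [0.6526, -0.0941, 0.004]
orientation: [-179.9, 0.0, -89.9]
force: [0.2, 0.6, -1.4]
opening: 0.0514
gripper_force: 30.0
```

```bash
python3 -m pendant '[[-1,[0,0,0.001],[0,0,0]],[-1,[0,0,0.001],[0,0,0]],[0.6,[0,0,0.001],[0,0,0]],[0.6,[0,0,0.001],[0,0,0]],[1,[0,0,0.001],[0,0,0]],[1,[0,0,0.001],[0,0,0]],[1,[0,0,0.001],[0,0,0]],[1,[0,0,0.001],[0,0,0]]]'
```

```text
clock: 10.62
tool_pos: [0.6521, -0.0942, 0.002]
orientation: [180.0, -0.0, -90.0]
force: [0.6, -0.1, -0.1]
opening: 0.0849
gripper_force: 0.0
```

```bash
python3 -m pendant '[[1,[0,0,-0.04],[0,0,0]],[1,[0,0.015,-0.075],[0,0,0]],[1,[-0.295,0.185,-0.075],[0,0,0]],[1,[-0.295,0.185,-0.075],[0,0,0]],[1,[-0.295,0.185,-0.075],[0,0,0]],[1,[-0.295,0.185,-0.075],[0,0,0]],[1,[-0.295,0.185,-0.075],[0,0,0]],[1,[-0.295,0.185,-0.075],[0,0,0]],[1,[-0.295,0.185,-0.075],[0,0,0]],[1,[-0.295,0.185,-0.075],[0,0,0]]]'
```

```text
clock: 11.45
tool_pos: [0.4693, 0.196, 0.0773]
orientation: [-180.0, 0.0, -90.0]
force: [1.8, 1.2, 0.2]
opening: 0.0877
gripper_force: 0.0
```

```bash
python3 -m pendant '[[1,[0,0,0],[0,0,0]],[1,[0,0,0],[0,0,0]],[1,[0,0,0],[0,0,0]]]'
```

```text
clock: 11.7
tool_pos: [0.4704, 0.1948, 0.0772]
orientation: [-180.0, 0.0, -89.9]
force: [-0.8, -0.3, -0.2]
opening: 0.0873
gripper_force: 0.0
```

```bash
python3 -m pendant '[[1,[-0.006,0.004,0.025],[0,0,0]],[1,[-0.006,0.004,0.045],[0,0,0]],[1,[-0.006,0.004,0.06],[0,0,0]],[1,[-0.006,0.004,0.069],[0,0,0]],[1,[-0.006,0.004,0.069],[0,0,0]],[1,[-0.006,0.004,0.069],[0,0,0]]]'; python3 -m pendant '[[-1,[0,0,0],[0,0,0]],[-1,[0,0,0],[0,0,0]],[-1,[0,0,0],[0,0,0]],[-1,[0,0,0],[0,0,0]],[-1,[0,0,0],[0,0,0]],[-1,[0,0,0],[0,0,0]],[-1,[0,0,0],[0,0,0]],[-1,[0,0,0],[0,0,0]]]'
```

```text
clock: 12.2
tool_pos: [0.4669, 0.1995, 0.0079]
orientation: [180.0, -0.1, -90.0]
force: [0.6, 1.1, -0.5]
opening: 0.0875
gripper_force: 0.0
clock: 12.87
tool_pos: [0.4667, 0.2007, 0.0087]
orientation: [-180.0, 0.0, -89.9]
force: [-2.3, -0.5, 7.5]
opening: 0.0641
gripper_force: 30.0
```

```bash
python3 -m pendant '[[-1,[0,0,-0.035],[0,0,0]],[-1,[0,0,-0.075],[0,0,0]],[-1,[0.374,-0.185,-0.075],[0,0,0]],[-1,[0.374,-0.185,-0.075],[0,0,0]],[-1,[0.374,-0.185,-0.075],[0,0,0]],[-1,[0.374,-0.185,-0.075],[0,0,0]],[-1,[0.374,-0.185,-0.075],[0,0,0]],[-1,[0.374,-0.185,-0.075],[0,0,0]],[-1,[0.374,-0.185,-0.075],[0,0,0]],[-1,[0.374,-0.185,-0.075],[0,0,0]]]'; python3 -m pendant '[[-1,[0,0,0],[0,0,0]],[-1,[0,0,0],[0,0,0]],[-1,[0,0,0],[0,0,0]]]'
```

```text
clock: 13.7
tool_pos: [0.6149, -0.1002, 0.0829]
orientation: [180.0, 0.0, -90.0]
force: [0.4, 1.8, -1.0]
opening: 0.0641
gripper_force: 30.0
clock: 13.95
tool_pos: [0.6139, -0.0985, 0.0824]
orientation: [179.9, 0.0, -90.0]
force: [-0.6, 1.5, -1.8]
opening: 0.0639
gripper_force: 30.0
```

```bash
python3 -m pendant '[[-1,[0.037,-0.019,0],[0,0,0]],[-1,[0.0745,-0.038,0],[0,0,0]],[-1,[0.0745,-0.038,0],[0,0,0]],[-1,[0.0745,-0.038,0.035],[0,0,0]],[-1,[0.0745,-0.038,0.06],[0,0,0]],[-1,[0.0745,-0.038,0.07],[0,0,0]],[-1,[0.0745,-0.038,0.076],[0,0,0]],[-1,[0.0745,-0.038,0.077],[0,0,0]],[-1,[0.0745,-0.038,0.077],[0,0,0]],[-1,[0.0745,-0.038,0.077],[0,0,0]]]'
```

```text
clock: 14.78
tool_pos: [0.6537, -0.1722, 0.0077]
orientation: [-179.9, -0.0, -89.9]
force: [1.0, -0.9, -1.1]
opening: 0.0637
gripper_force: 30.0
```

```bash
python3 -m pendant '[[-1,[0,0,0.001],[0,0,0]],[-1,[0,0,0.002],[0,0,0]],[-1,[0,0,0.0025],[0,0,0]],[0.8,[0,0,0.0025],[0,0,0]],[1,[0,0,0.0025],[0,0,0]],[1,[0,0,0.0025],[0,0,0]],[1,[0,0,0.0025],[0,0,0]],[1,[0,0,0.0025],[0,0,0]],[1,[0,0,0.0025],[0,0,0]]]'
```

```text
clock: 15.53
tool_pos: [0.6525, -0.1727, 0.0035]
orientation: [180.0, 0.0, -90.0]
force: [0.0, 0.1, -0.2]
opening: 0.0872
gripper_force: 0.0
```

```bash
python3 -m pendant '[[1,[0,0,-0.04],[0,0,0]],[1,[0,0,-0.08],[0,0,0]],[1,[-0.464,0.181,-0.08],[0,0,0]],[1,[-0.464,0.181,-0.08],[0,0,0]],[1,[-0.464,0.181,-0.08],[0,0,0]],[1,[-0.464,0.181,-0.08],[0,0,0]],[1,[-0.464,0.181,-0.08],[0,0,0]],[1,[-0.464,0.181,-0.08],[0,0,0]],[1,[-0.464,0.181,-0.08],[0,0,0]],[1,[-0.464,0.181,-0.08],[0,0,0]]]'; python3 -m pendant '[[1,[0,0,0],[0,0,0]],[1,[0,0,0],[0,0,0]],[1,[0,0,0],[0,0,0]]]'
```

```text
clock: 16.37
tool_pos: [0.5302, 0.1394, 0.0838]
orientation: [-180.0, 0.0, -90.0]
force: [1.2, 0.8, -0.6]
opening: 0.0873
gripper_force: 0.0
clock: 16.62
tool_pos: [0.5311, 0.1381, 0.0837]
orientation: [-180.0, 0.0, -89.9]
force: [0.4, -0.8, -0.7]
opening: 0.0874
gripper_force: 0.0
```

```bash
python3 -m pendant '[[1,[-0.154,0.0595,0],[0,0,0]],[1,[-0.154,0.0595,0],[0,0,0]],[1,[-0.154,0.0595,0],[0,0,0]],[1,[-0.154,0.0595,0],[0,0,0]],[1,[-0.154,0.0595,0],[0,0,0]],[1,[-0.154,0.0595,0.03],[0,0,0]],[1,[-0.154,0.0595,0.03],[0,0,0]]]'
python3 - <<'E'
from h import *
a=avg("top",3)
c=a[165:265,250:420];cv2.imwrite("pics/k3.png",np.clip(cv2.resize(c,None,fx=4.6,fy=4.6,interpolation=cv2.INTER_CUBIC)*1.8,0,255).astype(np.uint8)[:,:,::-1])
g=cv2.GaussianBlur(c.mean(2).astype(np.float32),(3,3),0)[:40]
m=cv2.morphologyEx((abs(g-np.median(g))>8).astype(np.uint8),cv2.MORPH_CLOSE,np.ones((5,5)))
for cc in cv2.findContours(m,0,2)[0]:
    if cv2.contourArea(cc)>40:
        (u,v),r=cv2.minEnclosingCircle(cc);print((u+250,v+165),r,ray("top",(u+250,v+165),.008),ray("top",(u+250,v+165),.02))
E
```

```text
clock: 17.2
tool_pos: [0.4702, 0.2894, 0.0499]
orientation: [179.8, -0.2, -90.1]
force: [-2.1, -1.8, -0.9]
opening: 0.0874
gripper_force: 0.0
(353.4130401611328, 187.41304397583008) 8.392251968383789 [ 0.653  -0.0925  0.008 ] [ 0.6518 -0.0917  0.02  ]
(293.5, 186.0) 22.522310256958008 [0.6544 0.0986 0.008 ] [0.6532 0.0977 0.02  ]
(330.5508499145508, 186.0762710571289) 9.08747673034668 [ 0.6561 -0.0195  0.008 ] [ 0.6549 -0.0194  0.02  ]
```

View pics/k3.png

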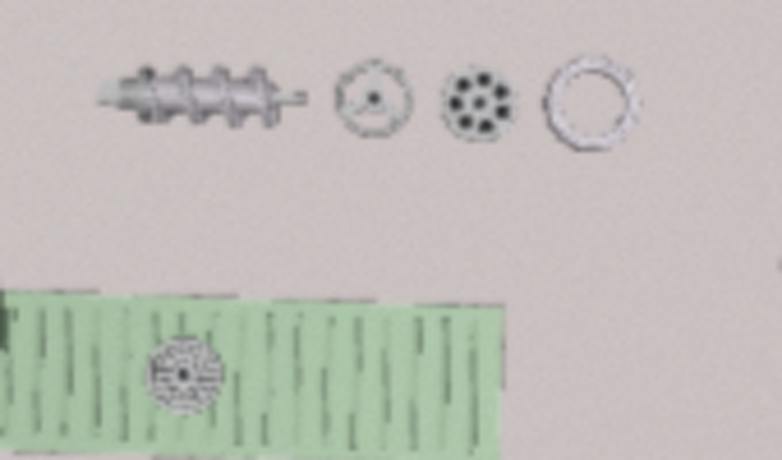

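The line is straight: kidney at (331,186), coarse at (353.4,187.4) and nut at about (378,187), with even gaps. Now I'll descend on the knife.

```bash
python3 -m pendant '[[1,[0,0,0],[0,0,0]],[1,[0,0,0.025],[0,0,0]],[1,[0,0,0.038],[0,0,0]],[1,[0,0,0.045],[0,0,0]],[1,[0,0,0.045],[0,0,0]],[1,[0,0,0.045],[0,0,0]]]'
python3 - <<'E'
from h import *
c=avg("top",4)[220:265,205:260]
cv2.imwrite("pics/k4.png",np.clip(cv2.resize(c,None,fx=9,fy=9,interpolation=cv2.INTER_CUBIC)*1.8,0,255).astype(np.uint8)[:,:,::-1])
E
```

```text
clock: 17.85
tool_pos: [0.4721, 0.2917, 0.0092]
orientation: [-180.0, 0.0, -90.0]
force: [0.1, -0.5, 0.7]
opening: 0.0873
gripper_force: 0.0
```

View pics/k4.png

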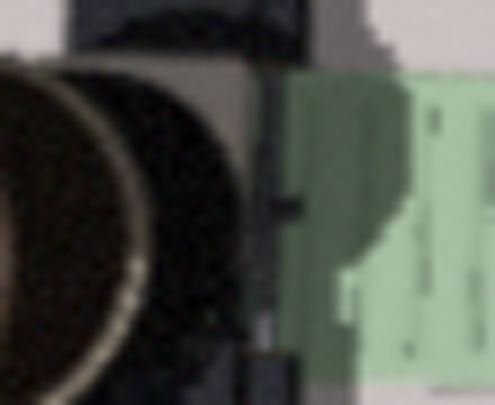

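The arm hides the knife; only one arm tip shows, at about (237,243). The earlier measurement stands, so I'll close the gripper.

```bash
python3 -m pendant '[[-1,[0,0,0.001],[0,0,0]],[-1,[0,0,0.001],[0,0,0]],[-1,[0,0,0.001],[0,0,0]],[-1,[0,0,0.001],[0,0,0]],[-1,[0,0,0.001],[0,0,0]],[-1,[0,0,0.001],[0,0,0]],[-1,[0,0,0.001],[0,0,0]],[-1,[0,0,0.001],[0,0,0]],[-1,[0,0,0.001],[0,0,0]]]'
```

```text
clock: 18.8
tool_pos: [0.4715, 0.2917, 0.0075]
orientation: [180.0, -0.0, -90.0]
force: [0.7, 0.2, 0.4]
opening: 0.0431
gripper_force: 30.0
```

```bash
python3 -m pendant '[[-1,[0,0,-0.04],[0,0,0]],[-1,[0,0,-0.08],[0,0,0]],[-1,[0.385,-0.181,-0.08],[0,0,0]],[-1,[0.385,-0.181,-0.08],[0,0,0]],[-1,[0.385,-0.181,-0.08],[0,0,0]],[-1,[0.385,-0.181,-0.08],[0,0,0]],[-1,[0.385,-0.181,-0.08],[0,0,0]],[-1,[0.385,-0.181,-0.08],[0,0,0]],[-1,[0.385,-0.181,-0.08],[0,0,0]],[-1,[0.385,-0.181,-0.08],[0,0,0]]]'; python3 -m pendant '[[-1,[0,0,0],[0,0,0]],[-1,[0,0,0],[0,0,0]],[-1,[0,0,0],[0,0,0]]]'
```

```text
clock: 19.63
tool_pos: [0.6141, -0.0118, 0.0876]
orientation: [-180.0, 0.0, -89.9]
force: [0.9, 0.3, 0.1]
opening: 0.0433
gripper_force: 30.0
clock: 19.88
tool_pos: [0.6133, -0.0103, 0.0871]
orientation: [180.0, -0.0, -90.0]
force: [0.4, 0.8, -0.3]
opening: 0.0429
gripper_force: 30.0
```

```bash
python3 -m pendant '[[-1,[0.037,-0.019,0],[0,0,0]],[-1,[0.074,-0.038,0],[0,0,0]],[-1,[0.083,-0.039,0],[0,0,0]],[-1,[0.083,-0.039,0.03],[0,0,0]],[-1,[0.083,-0.039,0.05],[0,0,0]],[-1,[0.083,-0.039,0.062],[0,0,0]],[-1,[0.083,-0.039,0.07],[0,0,0]],[-1,[0.083,-0.039,0.0715],[0,0,0]],[-1,[0.083,-0.039,0.0715],[0,0,0]],[-1,[0.083,-0.039,0.0715],[0,0,0]]]'
```

```text
clock: 20.72
tool_pos: [0.6535, -0.0922, 0.0172]
orientation: [-179.9, -0.0, -89.9]
force: [0.2, -0.4, 0.2]
opening: 0.0434
gripper_force: 30.0
```

```bash
python3 -m pendant '[[-1,[0,0,0.001],[0,0,0]],[-1,[0,0,0.002],[0,0,0]],[-1,[0,0,0.003],[0,0,0]],[-1,[0,0,0.003],[0,0,0]],[-1,[0,0,0.003],[0,0,0]]]'
```

```text
clock: 21.13
tool_pos: [0.6527, -0.0929, 0.0132]
orientation: [-180.0, 0.0, -90.0]
force: [-0.1, -0.4, -0.0]
opening: 0.0428
gripper_force: 30.0
```

```bash
python3 -m pendant '[[-1,[0,0,0.0012],[0,0,0]],[-1,[0,0,0.0012],[0,0,0]],[-1,[0,0,0.0012],[0,0,0]],[0.5,[0,0,0.0012],[0,0,0]],[0.5,[0,0,0.0012],[0,0,0]],[1,[0,0,0.0012],[0,0,0]],[1,[0,0,0.0012],[0,0,0]],[1,[0,0,0.0012],[0,0,0]],[1,[0,0,0.0012],[0,0,0]],[1,[0,0,0.0012],[0,0,0]]]'
```

```text
clock: 21.97
tool_pos: [0.6527, -0.0928, 0.0119]
orientation: [-180.0, 0.0, -90.0]
force: [0.4, 0.4, 0.1]
opening: 0.084
gripper_force: 0.0
```

```bash
python3 -m pendant '[[1,[0,0,-0.035],[0,0,0]],[1,[0,0,-0.07],[0,0,0]],[1,[-0.2,0.189,-0.07],[0,0,0]],[1,[-0.2,0.189,-0.07],[0,0,0]],[1,[-0.2,0.189,-0.07],[0,0,0]],[1,[-0.2,0.189,-0.07],[0,0,0]],[1,[-0.2,0.189,-0.07],[0,0,0]],[1,[-0.2,0.189,-0.07],[0,0,0]],[1,[-0.2,0.189,-0.07],[0,0,0]],[1,[-0.2,0.189,-0.07],[0,0,0]]]'; python3 -m pendant '[[1,[0,0,0],[0,0,0]],[1,[0,0,0],[0,0,0]]]'
python3 - <<'E'
from h import *
c=avg("top",4)[165:225,310:400]
cv2.imwrite("pics/k5.png",np.clip(cv2.resize(c,None,fx=8,fy=8,interpolation=cv2.INTER_CUBIC)*1.8,0,255).astype(np.uint8)[:,:,::-1])
E
```

```text
clock: 22.8
tool_pos: [0.4609, 0.1093, 0.0824]
orientation: [-180.0, 0.1, -89.8]
force: [-0.2, -0.4, 0.6]
opening: 0.0877
gripper_force: 0.0
clock: 22.97
tool_pos: [0.464, 0.1073, 0.0822]
orientation: [-180.0, 0.0, -89.9]
force: [0.7, 0.5, -0.3]
opening: 0.0874
gripper_force: 0.0
```

View pics/k5.png

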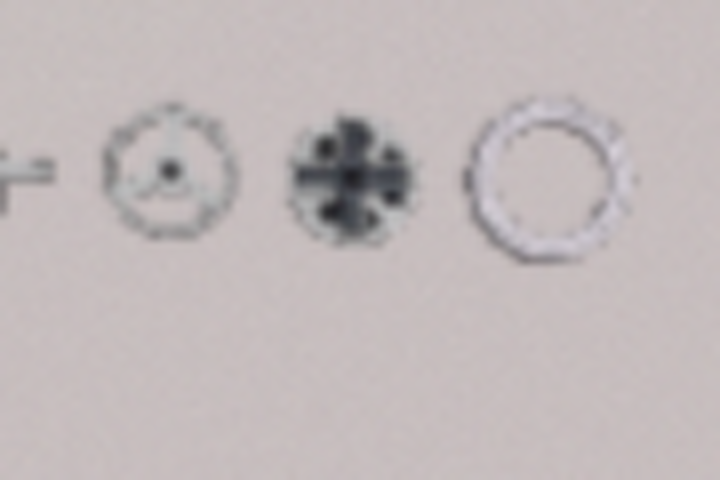

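The knife lies centred on the coarse plate, at about (353,178) against (355,180) in the crop, so under 1 mm off. Next is the fine plate.

```bash
python3 -m pendant '[[1,[0,0,0.035],[0,0,0]],[1,[0,0,0.058],[0,0,0]],[1,[0,0,0.07],[0,0,0]],[1,[0,0,0.075],[0,0,0]],[1,[0,0,0.075],[0,0,0]],[1,[0,0,0.075],[0,0,0]]]'; python3 -m pendant '[[-1,[0,0,0],[0,0,0]],[-1,[0,0,0],[0,0,0]],[-1,[0,0,0],[0,0,0]],[-1,[0,0,0],[0,0,0]],[-1,[0,0,0],[0,0,0]],[-1,[0,0,0],[0,0,0]],[-1,[0,0,0],[0,0,0]],[-1,[0,0,0],[0,0,0]],[-1,[0,0,0],[0,0,0]]]'
```

```text
clock: 23.67
tool_pos: [0.464, 0.1068, 0.0071]
orientation: [180.0, -0.0, -90.0]
force: [0.1, 0.2, 0.5]
opening: 0.0871
gripper_force: 0.0
clock: 24.42
tool_pos: [0.4635, 0.1071, 0.0071]
orientation: [-180.0, 0.0, -90.0]
force: [-2.8, 0.6, 5.9]
opening: 0.0516
gripper_force: 30.0
```

```bash
python3 -m pendant '[[-1,[0,0,-0.04],[0,0,0]],[-1,[0,0,-0.08],[0,0,0]],[-1,[0.465,-0.106,-0.08],[0,0,0]],[-1,[0.465,-0.106,-0.08],[0,0,0]],[-1,[0.465,-0.106,-0.08],[0,0,0]],[-1,[0.465,-0.106,-0.08],[0,0,0]],[-1,[0.465,-0.106,-0.08],[0,0,0]],[-1,[0.465,-0.106,-0.08],[0,0,0]],[-1,[0.465,-0.106,-0.08],[0,0,0]],[-1,[0.465,-0.106,-0.08],[0,0,0]]]'; python3 -m pendant '[[-1,[0,0,0],[0,0,0]],[-1,[0,0,0],[0,0,0]],[-1,[0,0,0],[0,0,0]]]'
```

```text
clock: 25.25
tool_pos: [0.5378, -0.22, 0.0865]
orientation: [180.0, 0.0, -90.0]
force: [2.5, 0.5, -1.8]
opening: 0.0516
gripper_force: 30.0
clock: 25.5
tool_pos: [0.5371, -0.2182, 0.0861]
orientation: [179.9, 0.0, -90.1]
force: [-0.9, 0.4, -0.7]
opening: 0.0515
gripper_force: 30.0
```

```bash
python3 -m pendant '[[-1,[0.04,-0.01,0],[0,0,0]],[-1,[0.08,-0.02,0],[0,0,0]],[-1,[0.12,-0.028,0],[0,0,0]],[-1,[0.1405,-0.0325,0],[0,0,0]],[-1,[0.1405,-0.0325,0],[0,0,0]],[-1,[0.1405,-0.0325,0.025],[0,0,0]],[-1,[0.1405,-0.0325,0.04],[0,0,0]],[-1,[0.1405,-0.0325,0.05],[0,0,0]],[-1,[0.1405,-0.0325,0.05],[0,0,0]],[-1,[0.1405,-0.0325,0.05],[0,0,0]]]'; python3 -m pendant '[[-1,[0,0,0.001],[0,0,0]],[-1,[0,0,0.002],[0,0,0]],[-1,[0,0,0.002],[0,0,0]],[-1,[0,0,0.002],[0,0,0]]]'
```

```text
clock: 26.33
tool_pos: [0.5706, -0.3571, 0.0368]
orientation: [179.9, 0.0, -89.9]
force: [0.2, 0.8, -0.6]
opening: 0.0516
gripper_force: 30.0
clock: 26.67
tool_pos: [0.5708, -0.3584, 0.0356]
orientation: [-179.9, -0.0, -89.9]
force: [0.6, 0.4, -0.9]
opening: 0.0517
gripper_force: 30.0
```

```bash
python3 -m pendant '[[-1,[0,0.0005,0.002],[0,0,0]],[-1,[0,0.0005,0.003],[0,0,0]],[-1,[0,0.0005,0.0035],[0,0,0]],[-1,[0,0.0005,0.004],[0,0,0]],[-1,[0,0.0005,0.004],[0,0,0]],[-1,[0,0.0005,0.004],[0,0,0]]]'
```

```text
clock: 27.17
tool_pos: [0.5697, -0.3584, 0.0311]
orientation: [180.0, -0.0, -90.0]
force: [-2.8, 1.2, 3.3]
opening: 0.0514
gripper_force: 30.0
```

It has made contact with the stack, so I'll release and move up and away.

```bash
python3 -m pendant '[[0.5,[0,0,0],[0,0,0]],[0.5,[0,0,0],[0,0,0]],[1,[0,0,0],[0,0,0]],[1,[0,0,0],[0,0,0]],[1,[0,0,0],[0,0,0]],[1,[0,0,0],[0,0,0]]]'; python3 -m pendant '[[1,[0,0,-0.04],[0,0,0]],[1,[0,0,-0.08],[0,0,0]],[1,[0,0,-0.1],[0,0,0]],[1,[-0.17,0.12,-0.1],[0,0,0]],[1,[-0.17,0.12,-0.1],[0,0,0]],[1,[-0.17,0.12,-0.1],[0,0,0]],[1,[-0.17,0.12,-0.1],[0,0,0]],[1,[-0.17,0.12,-0.1],[0,0,0]],[1,[-0.17,0.12,-0.1],[0,0,0]],[1,[-0.17,0.12,-0.1],[0,0,0]]]'
python3 - <<'E'
from h import *
t=avg("top",4)[170:240,250:460]
s=avg("side",4)[170:310,250:390]
t=cv2.resize(t,None,fx=3.8,fy=3.8,interpolation=cv2.INTER_CUBIC)*1.8;s=cv2.resize(s,None,fx=2.3,fy=2.3,interpolation=cv2.INTER_CUBIC)
s=np.pad(s,((0,0),(0,t.shape[1]-s.shape[1]),(0,0)))
cv2.imwrite("pics/k6.png",np.clip(np.vstack([t,s]),0,255).astype(np.uint8)[:,:,::-1])
E
```

```text
clock: 27.67
tool_pos: [0.57, -0.3583, 0.0307]
orientation: [180.0, 0.0, -90.0]
force: [-0.1, -0.5, 0.3]
opening: 0.0845
gripper_force: 0.0
clock: 28.5
tool_pos: [0.4491, -0.187, 0.1317]
orientation: [-179.9, 0.0, -89.8]
force: [1.6, 0.3, 0.4]
opening: 0.0875
gripper_force: 0.0
```

View pics/k6.png

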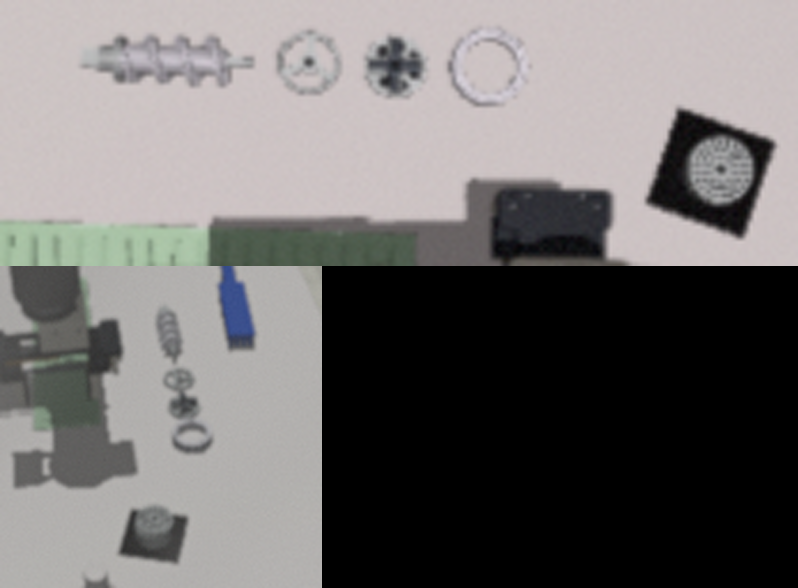

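The top view shows the pin, kidney (309,62), coarse plate with knife (395,66) and nut (488,66) in line. The fine plate sits flush on the stack at (721,169), and the gripper is well clear. I'm handing the job in.

```bash
python3 -m pendant '[[1,[0,0,0],[0,0,0]],[1,[0,0,0],[0,0,0]],[1,[0,0,0],[0,0,0]],[1,[0,0,0],[0,0,0]]]'; python3 -c "
from plant import workorder
print(workorder.close_job())"
```

```text
clock: 29.23
tool_pos: [0.4498, -0.1885, 0.1308]
orientation: [180.0, -0.0, -90.0]
force: [0.2, -0.4, 0.8]
opening: 0.0876
gripper_force: 0.0
the job is handed in; nothing more can be done
None
```

The job is handed in at about 29 s, with no verdict returned: in the last pictures the kidney plate, coarse plate with the knife on top, and ring nut lie in line from the pin, and the fine plate sits on the spare stack.

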